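# Hang a vial carrier into the queue rail's notch

### The job

Lift the orange vial carrier off its loading post and lower it between the blue and the green carrier that hang on the queue rail, until its hook bar rests lightly on the rail's white strip. Still holding it, feel along the strip for the notch in that gap, let the bar drop fully home in the notch, and only then let go. Be gentle: press on the rail or post with no more than about 15 N; the neighbours may be nudged lightly aside but must stay hanging on the strip.

Things in the scene. Friction and masses are not known exactly. Their poses are not given: they have to be found in the camera images.
- carrier_grip (a point): centre of the orange carrier's grip tab, 36 mm above the underside of its hook bar. Tab: 24 mm wide along y, 10 mm thick along x, from 10 to 54 mm above the bar's underside. Axes: x across the rail, away from the robot, y along the rail, z up. Pinch it across its thickness (fingers closing along its x): beside it along y there is no room between the neighbours.
- carrier_bar (a point): middle of the underside of the orange carrier's hook bar, which rests on a rail's top; axes as carrier_grip. The bar is 6 mm wide along y, 25 mm long along x, 10 mm high. Under it a 13 mm slot, open below, between front panel and back leg goes over a 10 mm thick rail from above.
- carrier: orange vial carrier, 120 g, loose; origin at carrier_bar. Panel 44 mm wide in front (-x), hanging from 10 to 82 mm below the bar's underside, 6.5 mm ahead of its middle, with two small vials fixed to it (to 27 mm ahead). Behind, a leg with counterweight, 36 mm wide, reaches 28 mm below the underside. Starts hanging on the loading post.
- left_bar (a point): blue carrier: middle of the underside of its hook bar, which rests on the strip, about 49 mm to the +y side of the rail's middle at the start.
- right_bar (a point): green carrier: middle of the underside of its hook bar, which rests on the strip, about 49 mm to the -y side of the rail's middle at the start.
- left: the blue carrier, same shape as the orange one, loose, slides easily along the strip; origin at left_bar.
- right: the green carrier, same shape as the orange one, loose, slides easily along the strip; origin at right_bar.
- rail_top (a point): middle of the queue rail, level with the flat top of its white strip, 130 mm above the bench. The strip has one notch, 8 mm wide along y, 8 mm deep, right across; where it is clamped is not measured: the notch's centre is up to 14 mm to either side of this point along y. The bar drops in only within about 1 mm of that centre; home, its underside is 8 mm below this point.
- rail: queue rail with its white strip, fixed: a bar 10 mm thick and 236 mm long along its own y on two posts; x points away from the robot, z up; origin on the bench under its middle. The strip does not yield when pressed or rubbed lightly.
- post: loading post, fixed: a bar 60 mm long along its y and 10 mm thick on one post with a round foot, top 130 mm above the bench; the orange carrier hangs on it. Origin on the bench under the post; axes as the carrier's.
Not all that is in view belongs to the job. Leave any brown look-alike of the post alone.

How it is judged:
By the outcome, as a careful person would: the job done as asked, in the order asked, and still so for the second after the job is handed in, with the robot touching nothing.
It also fails if it takes over 72 s, if anything falls off the work surface, if the arm or the gripper's body presses on something with over 40 N, if the wrist force passes 120 N, or if a joint passes its speed limit or range.

### The arm

A 6-joint arm with a two-finger parallel gripper is mounted at the origin on a cart in front of the work surface, level with it; the furniture and walls round the work are solid. World frame = base frame: x ahead of the robot, y to its left, z up, the work surface at z = 0. Lengths are in m, angles in rad, forces in N, time in s.
With the tool pointing down it reaches from about 0.3 to 0.775 m from the base axis. Payload 14.6 kg.
Tool frame: the origin (TCP) lies on the centre line of the jaws, within the pads' length; the fingertips stand ctrl.tcp_to_tips ahead of it and the grasp point (between the pads) lies 2 mm behind it (ctrl.tcp_to_tips is the distance from the TCP to the fingertips, in m); z points along the fingers, y is the line along which they close (so a half turn about z gives the same grasp; the last joint's range is limited). The gripper opens to 94 mm and grips with 3 to 60 N. Pads are 16 mm wide; open, the fingers measure 119 mm over their backs; the gripper's body (75 mm by 177 mm) begins 78 mm behind the grasp point.
Start: joints at [-1.169, 0.3, 1.521, -0, 1.321, -0.067], TCP at [0.248, -0.491, 0.222] pointing down, gripper open.
Joint ranges: [-3.03, 3.03], [-0.79, 2.21], [0.23, 2.52], [-1.04, 4.18], [0, 3.07], [-2.55, 2.55]. Speed limits (rad/s): [2.22, 2.22, 2.57, 3.14, 3.14, 3.14].

### API

Orientations are given as [roll, pitch, yaw] about the fixed x, y, z axes, in that order (R = Rz(yaw) Ry(pitch) Rx(roll)).
In Python, from station import telemetry, viewer, hand_in, ctrl gives the robot as it stands.
- The arm moves only by the tool step_arm, never from a script. Its argument "plan" is a list of rows, each an object of numbers: "dx", "dy", "dz": the shift along the tool's x, y, z scaled (see below); "rx", "ry", "rz": the turn, a rotation vector about the tool's x, y, z scaled (see below); "claw": the closure, from 0 (fully open) to 1 (shut). In form: [{"dx": .., "dy": .., "dz": .., "rx": .., "ry": .., "rz": .., "claw": ..}, ...]. A call has 1 to 10 rows; each row shifts and turns the commanded pose from where the row before left it, along the tool's axes as they then stand; what a row does not reach is not made up. The controller multiplies each number of a shift by 0.1 m and each number of a turn by 90 degrees. A row lasts 1/10 s, in which the tool goes at most 50 mm and 8.59 degrees, less where a joint would pass 70% of its speed; a pose out of reach is approached as far as the arm can. A call with a number of a shift or a turn outside -1 to 1 is refused whole. A call with a gripper value outside its range is refused whole. The fingers move at their own pace and stop on an object; "grip_force" is the grip in N (left out, the last holds). Time passes only in rows, so rows that do not move let the fingers close. It gives the time, the measured TCP pose, the force, the opening and the grip force at its end, in the units of the state.
- telemetry.get_obs(): the state, without advancing time (a new reading comes with each control period).
- viewer.camera(name): name is "scene" or "side" or "wrist"; returns a dict with "img" (384x512x3 uint8, red, green, blue), "z_map" (384x512 float32, m along the optical axis (not along the pixel's ray), 0 where there is no reading), "fx", "fy", "cx", "cy" (pixels), "R" (3x3) and "t" (3): a world point X has camera coordinates R X + t; the wrist camera has in their place "tool_from_camera" (4x4, takes a point from camera to tool coordinates, whose origin is the TCP and whose axes are the flange's). Camera axes: x right, y down, z forward; pixel columns grow to the right and rows downward; lengths in m; the calibration is good to about 2 mm. A picture is of the moment at which its call begins: read the wrist's pose just before it.
- hand_in(): hands the job in; it is judged then, once.
Trained networks look in a picture, given as the dict that the camera call returned (one of the last four; its "shot" number tells which), for a name from the list of things; names that differ only in an ending like _2 or _b are one class to them, and where a whole thing is asked for, a point or a joint stands for the part that bears it (a point fixed in the world has none). Each returns a list of dicts, best first, with "score" (0 to 1); they miss things now and then, are a little off and sometimes report something else, mostly with a low value. They report only what shows in the picture. A call takes as long as a camera call. They do not tell look-alikes from the thing itself.
- viewer.recognise(target, picture): "rect" ([left, top, right, bottom] in pixels, round what is visible of it).
The state is a dict: "time_s": time; "qpos": joint angles; "joint_vel": joint speeds; "tau": joint torques, N m; "ee_pos": TCP position; "eef_rot": TCP orientation; "force": force on the tool from outside, world axes, zero at the start; "moment": the same for the moment, N m; "grip_width": finger opening in m; "grip_force": force on a finger pad.
Only numpy, scipy, OpenCV 4.12 (cv2) and the standard library are available. Lean on these libraries where they do the work, as an engineer would, in place of code of your own. Each camera call takes 0.05 s, during which the arm holds its last target. There are 200 camera calls.

## Working session

There is one attempt and no reset: what is moved stays moved. The work goes in short steps, Python scripts to look and compute and a tool call to move; the robot and the scene stay as the last step left them, time stands still between calls to the robot, and variables do not carry over. Pictures are saved under pics/ and viewed, at most 10 in all, crops included, and the job is handed in when it is done.

Besides the shell and the picture viewer there is one more tool, called after "Emit:" by a JSON object that holds its "method" and its "body", one argument or row to a line. step_arm: Moves the arm, as the interface text tells. Shifts and turns lie within -1 to 1; 1 stands for 0.1 m of shift or 90 degrees of turn. Its arguments: {"type":"object","properties":{"plan":{"type":"array"},"grip_force":{"type":"number"}},"required":["plan"]}

```bash
mkdir -p pics; ls; cat > h.py <<'E'
import numpy as np, cv2
from station import telemetry, viewer, hand_in, ctrl
def world(c,u,v,z):
    p=np.array([(u-c["cx"])/c["fx"]*z,(v-c["cy"])/c["fy"]*z,z])
    return (p-np.asarray(c["t"]).T if p.ndim>1 else p-np.asarray(c["t"]))@np.asarray(c["R"])
def cloud(c):
    v,u=np.mgrid[0:384,0:512]; z=c["z_map"]
    p=np.stack([(u-c["cx"])/c["fx"]*z,(v-c["cy"])/c["fy"]*z,z],-1)
    if "R" in c: return (p-np.asarray(c["t"]))@np.asarray(c["R"])
    from scipy.spatial.transform import Rotation as Ro
    T=np.asarray(c["tool_from_camera"]); o=c["obs"]
    q=p@T[:3,:3].T+T[:3,3]
    return q@Ro.from_euler('xyz',o["eef_rot"]).as_matrix().T+np.asarray(o["ee_pos"])
def save(c,n): cv2.imwrite("pics/"+n+".png",c["img"][...,::-1])
E
python3 - <<'E'
from h import *
o=telemetry.get_obs(); print({k:np.round(v,3).tolist() for k,v in o.items()}, ctrl.tcp_to_tips)
ims=[]
for n in ("scene","side"):
    c=viewer.camera(n); P=cloud(c); ims.append(c["img"])
    for t in ("carrier_grip","carrier_bar","carrier","left","right","rail","post","left_bar","right_bar"):
        for r in viewer.recognise(t,c)[:3]:
            b=[int(x) for x in r["rect"]]
            Q=P[max(b[1],0):b[3]+1,max(b[0],0):b[2]+1].reshape(-1,3)
            print(n,t,round(r["score"],2),b,np.round(np.median(Q,0),3) if len(Q) else '')
    np.savez(n,P=P,img=c["img"])
    save(c,n)
cv2.imwrite("pics/both.png",cv2.resize(np.vstack(ims),(448,600) if 0 else (400,600))[...,::-1])
E
```

```text
pics
{'time_s': 0.0, 'qpos': [-1.169, 0.3, 1.522, -0.0, 1.321, -0.067], 'joint_vel': [-0.001, 0.001, -0.001, 0.0, -0.001, -0.001], 'tau': [-0.003, -53.182, -35.274, 0.071, 0.024, -0.0], 'ee_pos': [0.248, -0.49, 0.222], 'eef_rot': [-3.14, -0.0, 0.469], 'force': [-0.926, -1.865, -0.06], 'moment': [-0.025, -0.004, -0.022], 'grip_force': 0.0, 'grip_width': 0.094} 0.017
scene carrier_grip 0.93 [213, 138, 228, 188] [ 0.49  -0.283  0.063]
scene carrier_bar 0.75 [207, 136, 227, 190] [ 0.482 -0.302  0.052]
scene carrier 0.61 [315, 190, 341, 257] [0.466 0.079 0.072]
scene left 0.58 [316, 190, 338, 253] [0.468 0.084 0.088]
scene right 0.84 [289, 168, 313, 230] [ 0.452 -0.021  0.066]
scene rail 0.86 [261, 179, 364, 297] [0.463 0.02  0.002]
scene post 0.8 [200, 156, 228, 206] [ 0.49  -0.301  0.013]
scene post 0.8 [223, 223, 265, 301] [0.613 0.008 0.01 ]
scene post 0.34 [291, 168, 311, 231] [ 0.453 -0.014  0.073]
scene left_bar 0.65 [317, 189, 342, 255] [0.467 0.083 0.078]
scene right_bar 0.98 [291, 170, 311, 230] [ 0.454 -0.012  0.079]
side carrier_grip 0.58 [175, 140, 198, 166] [ 0.493 -0.286  0.099]
side carrier_bar 0.69 [176, 138, 196, 170] [ 0.492 -0.286  0.07 ]
side carrier 0.8 [176, 137, 198, 168] [ 0.489 -0.288  0.06 ]
side left 0.73 [321, 168, 338, 196] [0.472 0.088 0.115]
side right 0.69 [284, 152, 298, 181] [ 0.46  -0.012  0.116]
side rail 0.77 [258, 155, 357, 227] [0.47  0.04  0.008]
side post 0.95 [271, 227, 305, 263] [0.629 0.031 0.011]
side post 0.72 [169, 150, 204, 184] [ 0.497 -0.28   0.011]
side left_bar 0.59 [321, 167, 339, 195] [0.472 0.089 0.115]
side left_bar 0.29 [173, 139, 197, 166] [ 0.493 -0.29   0.1  ]
side right_bar 0.85 [282, 151, 299, 183] [ 0.456 -0.014  0.11 ]
side right_bar 0.59 [174, 138, 201, 167] [ 0.486 -0.288  0.052]
```

View pics/scene.png

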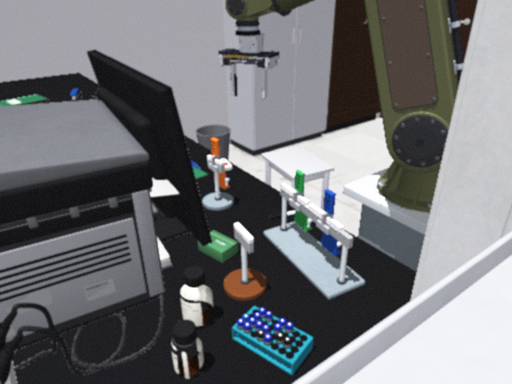

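View pics/side.png

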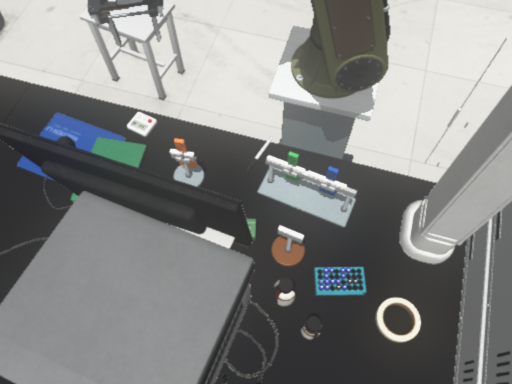

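Candidates: the orange carrier on the grey-footed post at scene (217,163) / side (182,155), and the empty brown-footed look-alike at scene (245,265) / side (288,245). I choose the grey-footed post. On the rail, green is at scene (300,200) and blue at (329,222). The monitor stands close behind the orange carrier. I'll check that with a crop and point-cloud geometry.

```bash
python3 - <<'E'
from h import *
tiles=[]
for n,box in (("scene",(170,110,280,220)),("side",(130,110,240,220))):
    d=np.load(n+".npz"); P,img=d["P"],d["img"]; hsv=cv2.cvtColor(img,cv2.COLOR_RGB2HSV).astype(int)
    H,S,V=hsv[...,0],hsv[...,1],hsv[...,2]
    hi=(P[...,2]>0.03)&(P[...,2]<0.25)&(P[...,0]<0.6)
    for c,m in (("or",(H<14)&(S>150)&(V>120)&(P[...,1]<-.2)&(P[...,1]>-.4)),("gr",(H>45)&(H<80)&(S>120)&(abs(P[...,1])<.2)),("bl",(H>105)&(H<130)&(S>120)&(abs(P[...,1])<.2))):
        q=P[m&hi]; t=q[q[:,2]>.143]
        print(n,c,len(q),"all",np.round([q.min(0),q.max(0)],3).tolist(),"tab",len(t),np.round([np.median(t,0),t.min(0),t.max(0)],3).tolist() if len(t) else '')
    w=(S<60)&(V>130)&(P[...,2]>.118)&(P[...,2]<.15)
    for nm,r in (("railtop",(P[...,0]>.4)&(P[...,0]<.54)&(P[...,1]>-.12)&(P[...,1]<.2)),("posttop",(P[...,0]>.42)&(P[...,0]<.56)&(P[...,1]>-.36)&(P[...,1]<-.22))):
        q=P[w&r]; 
        if len(q)<5: continue
        vx,vy,x0,y0=cv2.fitLine(q[:,:2].astype(np.float32),cv2.DIST_HUBER,0,.01,.01).ravel()
        s=(q[:,:2]-[x0,y0])@[vx,vy]; a=np.array([x0,y0])+s.min()*np.array([vx,vy]); b=np.array([x0,y0])+s.max()*np.array([vx,vy])
        print(n,nm,len(q),np.round([a,b],3).tolist(),"len",round(np.ptp(s),3),"dir deg from y",round(np.degrees(np.arctan2(-vx*np.sign(vy),abs(vy))),1),"z",np.round(np.percentile(q[:,2],[5,50,95]),3))
    m=(P[...,2]>.1)&(P[...,2]<.7)&(np.hypot(P[...,0]-.49,P[...,1]+.29)<.3)
    q=P[m]; 
    if n=="side":
        for z in (.1,.15,.2,.25,.3,.35):
            k=q[(q[:,2]>z)&(q[:,2]<z+.05)]
            for y in np.arange(-.45,0,.05):
                kk=k[(k[:,1]>y)&(k[:,1]<y+.05)]
                if len(kk): print("occ z%.2f y%.2f xmin %.3f"%(z,y,kk[:,0].min()))
    x0,y0,x1,y1=box; tiles.append(cv2.resize(img[y0:y1,x0:x1],(390,390),interpolation=cv2.INTER_CUBIC))
cv2.imwrite("pics/crop.png",np.hstack(tiles)[...,::-1])
E
```

```text
scene or 201 all [[0.475, -0.295, 0.05], [0.506, -0.261, 0.186]] tab 115 [[0.502, -0.276, 0.165], [0.492, -0.295, 0.144], [0.506, -0.271, 0.186]]
scene gr 319 all [[0.437, -0.031, 0.049], [0.466, 0.013, 0.185]] tab 145 [[0.463, -0.003, 0.165], [0.456, -0.019, 0.143], [0.466, 0.003, 0.185]]
scene bl 461 all [[0.448, 0.066, 0.049], [0.479, 0.111, 0.185]] tab 209 [[0.476, 0.092, 0.166], [0.469, 0.078, 0.143], [0.479, 0.1, 0.185]]
scene railtop 691 [[0.455, -0.076], [0.485, 0.156]] len 0.234 dir deg from y -7.5 z [0.119 0.128 0.138]
scene posttop 111 [[0.5, -0.255], [0.507, -0.315]] len 0.061 dir deg from y 7.1 z [0.119 0.128 0.139]
side or 17 all [[0.494, -0.29, 0.176], [0.503, -0.272, 0.185]] tab 17 [[0.499, -0.281, 0.181], [0.494, -0.29, 0.176], [0.503, -0.272, 0.185]]
side gr 20 all [[0.455, -0.02, 0.18], [0.463, -0.001, 0.185]] tab 20 [[0.459, -0.011, 0.183], [0.455, -0.02, 0.18], [0.463, -0.001, 0.185]]
side bl 45 all [[0.466, 0.076, 0.176], [0.477, 0.099, 0.186]] tab 45 [[0.472, 0.088, 0.182], [0.466, 0.076, 0.176], [0.477, 0.099, 0.186]]
side railtop 519 [[0.451, -0.077], [0.483,
[... 695 characters left out ...]

occ z0.20 y-0.10 xmin 0.671
occ z0.25 y-0.45 xmin 0.227
occ z0.25 y-0.40 xmin 0.686
occ z0.25 y-0.35 xmin 0.689
occ z0.25 y-0.30 xmin 0.692
occ z0.25 y-0.25 xmin 0.693
occ z0.25 y-0.20 xmin 0.692
occ z0.25 y-0.15 xmin 0.692
occ z0.25 y-0.10 xmin 0.695
occ z0.30 y-0.45 xmin 0.231
occ z0.30 y-0.40 xmin 0.233
occ z0.30 y-0.35 xmin 0.689
occ z0.30 y-0.30 xmin 0.692
occ z0.30 y-0.25 xmin 0.694
occ z0.30 y-0.20 xmin 0.697
occ z0.30 y-0.15 xmin 0.700
occ z0.30 y-0.10 xmin 0.702
occ z0.35 y-0.45 xmin 0.675
occ z0.35 y-0.40 xmin 0.676
occ z0.35 y-0.35 xmin 0.679
occ z0.35 y-0.30 xmin 0.682
occ z0.35 y-0.25 xmin 0.685
occ z0.35 y-0.20 xmin 0.688
occ z0.35 y-0.15 xmin 0.691
occ z0.35 y-0.10 xmin 0.692
```

View pics/crop.png

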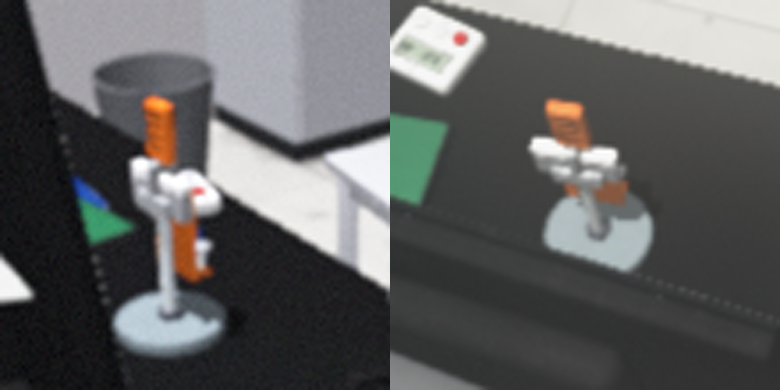

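The crop confirms it: the orange tab and panel hang on the white bar over the grey foot, with no look-alike carrier near. The monitor begins at x≥0.67, so it is clear. Moving above the carrier.

Emit:
{"method": "step_arm", "body": {
  "plan": [
    {"dx":0.315,"dy":-0.07,"dz":-0.05,"claw":0},
    {"dx":0.315,"dy":-0.07,"dz":-0.05,"claw":0},
    {"dx":0.315,"dy":-0.07,"dz":-0.05,"claw":0},
    {"dx":0.315,"dy":-0.07,"dz":-0.05,"claw":0},
    {"dx":0.315,"dy":-0.07,"dz":-0.05,"claw":0},
    {"dx":0.315,"dy":-0.07,"dz":-0.05,"claw":0},
    {"dx":0.315,"dy":-0.07,"dz":-0.05,"claw":0},
    {"dx":0.315,"dy":-0.07,"dz":-0.05,"claw":0},
    {"dx":0.315,"dy":-0.07,"dz":-0.05,"claw":0},
    {"dx":0.315,"dy":-0.07,"dz":-0.05,"claw":0}
  ]
}}

```text
$.plan[0]: bad value
```

Emit:
{"method": "step_arm", "body": {
  "plan": [
    {"rz":-0.09,"claw":0},
    {"rz":-0.09,"claw":0},
    {"rz":-0.09,"claw":0},
    {"rz":-0.09,"claw":0},
    {"rz":-0.09,"claw":0},
    {"rz":-0.09,"claw":0},
    {"rz":-0.09,"claw":0},
    {"rz":-0.09,"claw":0},
    {"rz":-0.05,"claw":0},
    {"claw":0}
  ]
}}

```text
$.plan[0]: bad value
```

Emit:
{"method": "step_arm", "body": {
  "plan": [
    {"dx":0.315,"dy":-0.07,"dz":-0.05,"rx":0,"ry":0,"rz":0,"claw":0},
    {"dx":0.315,"dy":-0.07,"dz":-0.05,"rx":0,"ry":0,"rz":0,"claw":0},
    {"dx":0.315,"dy":-0.07,"dz":-0.05,"rx":0,"ry":0,"rz":0,"claw":0},
    {"dx":0.315,"dy":-0.07,"dz":-0.05,"rx":0,"ry":0,"rz":0,"claw":0},
    {"dx":0.315,"dy":-0.07,"dz":-0.05,"rx":0,"ry":0,"rz":0,"claw":0},
    {"dx":0.315,"dy":-0.07,"dz":-0.05,"rx":0,"ry":0,"rz":0,"claw":0},
    {"dx":0.315,"dy":-0.07,"dz":-0.05,"rx":0,"ry":0,"rz":0,"claw":0},
    {"dx":0.315,"dy":-0.07,"dz":-0.05,"rx":0,"ry":0,"rz":0,"claw":0},
    {"dx":0.315,"dy":-0.07,"dz":-0.05,"rx":0,"ry":0,"rz":0,"claw":0},
    {"dx":0.315,"dy":-0.07,"dz":-0.05,"rx":0,"ry":0,"rz":0,"claw":0}
  ]
}}

```text
time_s: 2.0
ee_pos: [0.4988, -0.2849, 0.2727]
eef_rot: [3.142, -0.0, 0.469]
force: [0.3, -0.2, 0.2]
grip_width: 0.0941
grip_force: 0.0
```

Emit:
{"method": "step_arm", "body": {
  "plan": [
    {"dx":0,"dy":0,"dz":0,"rx":0,"ry":0,"rz":-0.09,"claw":0},
    {"dx":0,"dy":0,"dz":0,"rx":0,"ry":0,"rz":-0.09,"claw":0},
    {"dx":0,"dy":0,"dz":0,"rx":0,"ry":0,"rz":-0.09,"claw":0},
    {"dx":0,"dy":0,"dz":0,"rx":0,"ry":0,"rz":-0.09,"claw":0},
    {"dx":0,"dy":0,"dz":0,"rx":0,"ry":0,"rz":-0.09,"claw":0},
    {"dx":0,"dy":0,"dz":0,"rx":0,"ry":0,"rz":-0.09,"claw":0},
    {"dx":0,"dy":0,"dz":0,"rx":0,"ry":0,"rz":-0.09,"claw":0},
    {"dx":0,"dy":0,"dz":0,"rx":0,"ry":0,"rz":-0.09,"claw":0},
    {"dx":0,"dy":0,"dz":0,"rx":0,"ry":0,"rz":-0.05,"claw":0},
    {"dx":0,"dy":0,"dz":0,"rx":0,"ry":0,"rz":0,"claw":0}
  ]
}}

```text
time_s: 3.0
ee_pos: [0.4979, -0.2859, 0.2724]
eef_rot: [-3.142, -0.0, 1.679]
force: [1.0, 0.3, -0.1]
grip_width: 0.0941
grip_force: 0.0
```

```bash
cat > w.py <<'E'
from h import *
import sys
o=telemetry.get_obs(); c=viewer.camera("wrist"); c["obs"]=o; P=cloud(c); save(c,sys.argv[1]); np.savez(sys.argv[1],P=P,img=c["img"])
hsv=cv2.cvtColor(c["img"],cv2.COLOR_RGB2HSV).astype(int); H,S,V=hsv[...,0],hsv[...,1],hsv[...,2]
for n,m in (("or",(H<14)&(S>140)&(V>100)),("gr",(H>45)&(H<80)&(S>100)),("bl",(H>105)&(H<130)&(S>100))):
    m=m&(P[...,2]>.175)&(P[...,2]<.195)
    if m.sum()<20: continue
    q=P[m]; print(n,len(q),cv2.minAreaRect((q[:,:2]*1000).astype(np.float32)),np.median(q,0).round(4))
m=(S<70)&(V>120)&(P[...,2]>.122)&(P[...,2]<.145); q=P[m]
if m.sum()>50: print("white",len(q),cv2.minAreaRect((q[:,:2]*1000).astype(np.float32)),np.percentile(q[:,2],[5,50,95]))
E
python3 w.py w1
```

```text
or 359 ((496.8607482910156, -283.0199279785156), (9.959813117980957, 23.44647789001465), 6.154735088348389) [ 0.497  -0.2822  0.1837]
white 287 ((497.263671875, -284.9722900390625), (58.98844528198242, 24.090986251831055), 81.66389465332031) [0.12851735 0.13036065 0.1407652 ]
```

View pics/w1.png

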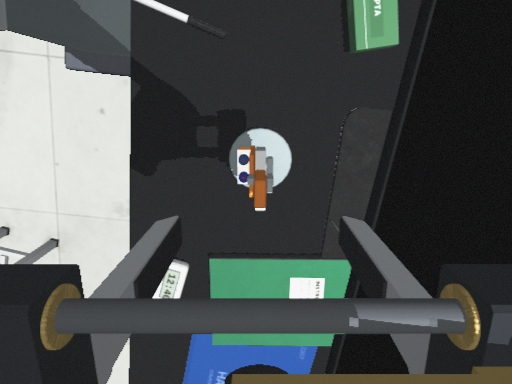

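The wrist view shows the orange tab at (260,190), centred between the fingers with its thickness along the closing line. Descending and gripping.

Emit:
{"method": "step_arm", "body": {
  "plan": [
    {"dx":0.03,"dy":-0.007,"dz":0.15,"rx":0,"ry":0,"rz":0,"claw":0},
    {"dx":0,"dy":0,"dz":0.18,"rx":0,"ry":0,"rz":0,"claw":0},
    {"dx":0,"dy":0,"dz":0.18,"rx":0,"ry":0,"rz":0,"claw":0},
    {"dx":0,"dy":0,"dz":0.18,"rx":0,"ry":0,"rz":0,"claw":0},
    {"dx":0,"dy":0,"dz":0.18,"rx":0,"ry":0,"rz":0,"claw":0},
    {"dx":0,"dy":0,"dz":0.15,"rx":0,"ry":0,"rz":0,"claw":0},
    {"dx":0,"dy":0,"dz":0.06,"rx":0,"ry":0,"rz":0,"claw":0},
    {"dx":0,"dy":0,"dz":0,"rx":0,"ry":0,"rz":0,"claw":0.5},
    {"dx":0,"dy":0,"dz":0,"rx":0,"ry":0,"rz":0,"claw":0.7},
    {"dx":0,"dy":0,"dz":0,"rx":0,"ry":0,"rz":0,"claw":0.8}
  ],
  "grip_force": 12
}}

```text
time_s: 4.05
ee_pos: [0.4972, -0.2832, 0.1654]
eef_rot: [3.141, 0.001, 1.678]
force: [0.3, -0.0, -1.1]
grip_width: 0.0739
grip_force: 0.0
```

Emit:
{"method": "step_arm", "body": {
  "plan": [
    {"dx":0,"dy":0,"dz":0,"rx":0,"ry":0,"rz":0,"claw":1},
    {"dx":0,"dy":0,"dz":0,"rx":0,"ry":0,"rz":0,"claw":1},
    {"dx":0,"dy":0,"dz":0,"rx":0,"ry":0,"rz":0,"claw":1},
    {"dx":0,"dy":0,"dz":0,"rx":0,"ry":0,"rz":0,"claw":1},
    {"dx":0,"dy":0,"dz":0,"rx":0,"ry":0,"rz":0,"claw":1},
    {"dx":0,"dy":0,"dz":0,"rx":0,"ry":0,"rz":0,"claw":1}
  ],
  "grip_force": 12
}}

```text
time_s: 4.65
ee_pos: [0.4969, -0.283, 0.1645]
eef_rot: [-3.142, 0.0, 1.678]
force: [-0.4, -0.4, 0.7]
grip_width: 0.0256
grip_force: 0.0
```

Emit:
{"method": "step_arm", "body": {
  "plan": [
    {"dx":0,"dy":0,"dz":0,"rx":0,"ry":0,"rz":0,"claw":1},
    {"dx":0,"dy":0,"dz":0,"rx":0,"ry":0,"rz":0,"claw":1},
    {"dx":0,"dy":0,"dz":0,"rx":0,"ry":0,"rz":0,"claw":1},
    {"dx":0,"dy":0,"dz":0,"rx":0,"ry":0,"rz":0,"claw":1},
    {"dx":0,"dy":0,"dz":0,"rx":0,"ry":0,"rz":0,"claw":1}
  ],
  "grip_force": 15
}}

```text
time_s: 5.15
ee_pos: [0.4969, -0.283, 0.1645]
eef_rot: [3.142, 0.0, 1.678]
force: [1.3, -1.0, 0.1]
grip_width: 0.0098
grip_force: 15.0
```

Emit:
{"method": "step_arm", "body": {
  "plan": [
    {"dx":0,"dy":0,"dz":-0.05,"rx":0,"ry":0,"rz":0,"claw":1},
    {"dx":0,"dy":0,"dz":-0.1,"rx":0,"ry":0,"rz":0,"claw":1},
    {"dx":0,"dy":0,"dz":-0.2,"rx":0,"ry":0,"rz":0,"claw":1},
    {"dx":0,"dy":0,"dz":-0.2,"rx":0,"ry":0,"rz":0,"claw":1},
    {"dx":0,"dy":0,"dz":-0.2,"rx":0,"ry":0,"rz":0,"claw":1},
    {"dx":0,"dy":0,"dz":-0.2,"rx":0,"ry":0,"rz":0,"claw":1},
    {"dx":0,"dy":0,"dz":-0.2,"rx":0,"ry":0,"rz":0,"claw":1},
    {"dx":0,"dy":0,"dz":-0.2,"rx":0,"ry":0,"rz":0,"claw":1},
    {"dx":0,"dy":0,"dz":-0.2,"rx":0,"ry":0,"rz":0,"claw":1},
    {"dx":0,"dy":0,"dz":-0.15,"rx":0,"ry":0,"rz":0,"claw":1}
  ]
}}

```text
time_s: 6.15
ee_pos: [0.4968, -0.2829, 0.3367]
eef_rot: [3.14, 0.001, 1.678]
force: [0.3, -0.1, -1.5]
grip_width: 0.0097
grip_force: 15.0
```

Emit:
{"method": "step_arm", "body": {
  "plan": [
    {"dx":0,"dy":0,"dz":0,"rx":0,"ry":0,"rz":0.076,"claw":1},
    {"dx":0,"dy":0,"dz":0,"rx":0,"ry":0,"rz":0.076,"claw":1},
    {"dx":0.3,"dy":-0.09,"dz":0,"rx":0,"ry":0,"rz":0,"claw":1},
    {"dx":0.3,"dy":-0.09,"dz":0,"rx":0,"ry":0,"rz":0,"claw":1},
    {"dx":0.3,"dy":-0.09,"dz":0,"rx":0,"ry":0,"rz":0,"claw":1},
    {"dx":0.3,"dy":-0.09,"dz":0,"rx":0,"ry":0,"rz":0,"claw":1},
    {"dx":0.3,"dy":-0.09,"dz":0,"rx":0,"ry":0,"rz":0,"claw":1},
    {"dx":0.3,"dy":-0.09,"dz":0,"rx":0,"ry":0,"rz":0,"claw":1},
    {"dx":0.3,"dy":-0.09,"dz":0,"rx":0,"ry":0,"rz":0,"claw":1},
    {"dx":0.3,"dy":-0.09,"dz":0,"rx":0,"ry":0,"rz":0,"claw":1}
  ]
}}

```text
time_s: 7.15
ee_pos: [0.4563, -0.0344, 0.3353]
eef_rot: [3.141, 0.0, 1.439]
force: [1.3, -0.2, -1.2]
grip_width: 0.0102
grip_force: 15.0
```

```bash
python3 w.py w2; python3 -c "
from h import *; print(telemetry.get_obs()['ee_pos'],telemetry.get_obs()['eef_rot'])"
```

```text
gr 157 ((554.1135864257812, -77.21578979492188), (18.28521728515625, 253.5522003173828), 54.202701568603516) [ 0.457  -0.0064  0.1838]
bl 266 ((602.4071044921875, -67.55563354492188), (103.90672302246094, 421.14813232421875), 28.23908042907715) [0.4704 0.0882 0.1842]
white 1987 ((540.23193359375, 22.522377014160156), (218.6383819580078, 179.51625061035156), 82.03618621826172) [0.12290164 0.13006738 0.13813104]
[ 0.45581775 -0.03133195  0.33561648] [ 3.14051332e+00 -1.17734938e-03  1.44101580e+00]
```

View pics/w2.png

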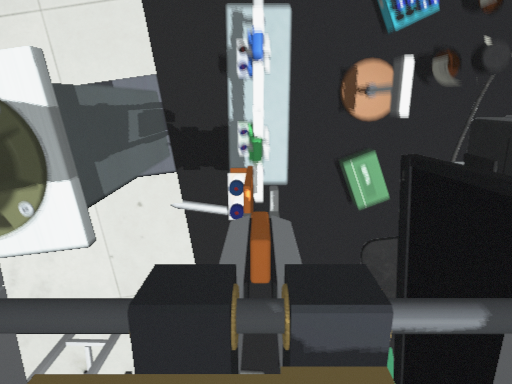

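The wrist view shows the carrier held upright. Green is at (254,145), blue at (256,45), and the rail strip runs up column ~258. Refining the rail line and neighbour positions.

```bash
python3 - <<'E'
from h import *
d=np.load("w2.npz"); P,img=d["P"],d["img"]
hsv=cv2.cvtColor(img,cv2.COLOR_RGB2HSV).astype(int); H,S,V=hsv[...,0],hsv[...,1],hsv[...,2]
R=(abs(P[...,0]-.465)<.04)&(P[...,1]>-.09)&(P[...,1]<.17)
for n,m in (("gr",(H>45)&(H<80)&(S>100)),("bl",(H>105)&(H<130)&(S>100))):
    q=P[m&R&(P[...,2]>.175)&(P[...,2]<.195)]; print(n,len(q),cv2.minAreaRect((q[:,:2]*1000).astype(np.float32)))
m=R&(S<70)&(V>110)&(P[...,2]>.124)&(P[...,2]<.134); q=P[m]
vx,vy,x0,y0=cv2.fitLine(q[:,:2].astype(np.float32),cv2.DIST_HUBER,0,.001,.001).ravel()
print("line x at y=.0385:",x0+vx/vy*(.0385-y0),"slope deg",np.degrees(np.arctan(vx/vy)))
for y in np.arange(0.005,.08,.004):
    k=q[abs(q[:,1]-y)<.002]; print(round(y,3),len(k),k[:,0].min().round(4) if len(k) else 0,k[:,0].max().round(4) if len(k) else 0)
cv2.imwrite("pics/gap.png",cv2.resize(img[20:180,210:310],(500,600) if 0 else (375,600),interpolation=cv2.INTER_CUBIC)[...,::-1])
E
```

```text
gr 156 ((457.0563049316406, -6.8383378982543945), (17.211679458618164, 7.907310485839844), 82.2197494506836)
bl 259 ((470.2702941894531, 88.24757385253906), (22.032562255859375, 8.20571231842041), 82.22798919677734)
line x at y=.0385: 0.4639843 slope deg 7.6713114
0.005 31 0.4545 0.4641
0.009 31 0.4552 0.4646
0.013 33 0.4557 0.4651
0.017 34 0.4562 0.4657
0.021 32 0.4568 0.4661
0.025 1 0.4573 0.4573
0.029 5 0.4636 0.4672
0.033 34 0.4584 0.4678
0.037 32 0.459 0.4682
0.041 33 0.4594 0.4687
0.045 35 0.46 0.4693
0.049 34 0.4606 0.4698
0.053 36 0.4612 0.4704
0.057 35 0.4617 0.4709
0.061 33 0.4623 0.4715
0.065 34 0.4627 0.4718
0.069 37 0.4633 0.4724
0.073 35 0.4638 0.4729
0.077 21 0.4644 0.4731
```

View pics/gap.png

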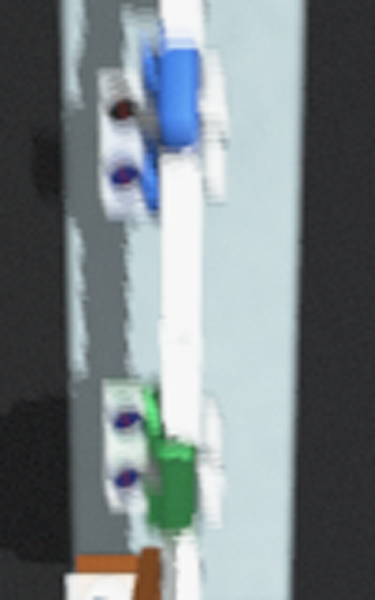

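A notch shows in the strip at world y ≈ 0.027, as a faint seam at crop (180,335) and a gap in depth. That is about 11 mm to the −y side. I'll land at the gap's centre and then feel toward −y.

Emit:
{"method": "step_arm", "body": {
  "plan": [
    {"dx":0.2,"dy":-0.003,"dz":0,"rx":0,"ry":0,"rz":0,"claw":1},
    {"dx":0.3,"dy":-0.003,"dz":0,"rx":0,"ry":0,"rz":0,"claw":1},
    {"dx":0.198,"dy":-0.003,"dz":0,"rx":0,"ry":0,"rz":0,"claw":1},
    {"dx":0,"dy":0,"dz":0.15,"rx":0,"ry":0,"rz":0,"claw":1},
    {"dx":0,"dy":0,"dz":0.25,"rx":0,"ry":0,"rz":0,"claw":1},
    {"dx":0,"dy":0,"dz":0.2,"rx":0,"ry":0,"rz":0,"claw":1},
    {"dx":0,"dy":0,"dz":0.1,"rx":0,"ry":0,"rz":0,"claw":1},
    {"dx":0,"dy":0,"dz":0,"rx":0,"ry":0,"rz":0,"claw":1},
    {"dx":0,"dy":0,"dz":0,"rx":0,"ry":0,"rz":0,"claw":1}
  ]
}}

```text
time_s: 8.1
ee_pos: [0.4654, 0.0336, 0.2656]
eef_rot: [3.14, -0.0, 1.439]
force: [0.8, 0.5, -1.4]
grip_width: 0.0099
grip_force: 15.0
```

```bash
python3 w.py w3 >/dev/null; python3 - <<'E'
from h import *
o=telemetry.get_obs();print(o['ee_pos'],o['eef_rot'],o['force'])
d=np.load("w3.npz"); P,img=d["P"],d["img"]
c=viewer.camera("side");save(c,"s3");Q=cloud(c);I=c["img"]
for n,P,img in (("w",P,img),("s",Q,I)):
    hsv=cv2.cvtColor(img,cv2.COLOR_RGB2HSV).astype(int); H,S,V=hsv[...,0],hsv[...,1],hsv[...,2]
    R=(abs(P[...,0]-.465)<.04)&(P[...,1]>-.09)&(P[...,1]<.17)
    q=P[R&(S<70)&(V>110)&(P[...,2]>.125)&(P[...,2]<.134)]
    if len(q)>30:
        vx,vy,x0,y0=cv2.fitLine(q[:,:2].astype(np.float32),cv2.DIST_HUBER,0,.001,.001).ravel()
        print(n,len(q),"rail x at y=.038",x0+vx/vy*(.038-y0),np.degrees(np.arctan(vx/vy)),q[:,1].min(),q[:,1].max())
    z=o['ee_pos'][2]
    q=P[R&(H<14)&(S>140)&(V>90)&(P[...,2]>z+.012)&(P[...,2]<z+.03)]
    if len(q)>10: print(n,"tab",len(q),np.median(q,0),q.min(0),q.max(0))
cv2.imwrite("pics/c3.png",np.hstack([cv2.resize(img0,(400,300)) for img0 in (d["img"],)]+[cv2.resize(I[110:230,230:390],(400,300),interpolation=cv2.INTER_CUBIC)])[...,::-1])
E
```

```text
[0.46552031 0.03364974 0.26569518] [ 3.13990743e+00 -2.39065695e-04  1.43944403e+00] [ 0.30969148  0.02838111 -1.03142096]
w 1045 rail x at y=.038 0.46411073 7.6094074 -0.07573096366056392 0.12869318918646452
w tab 983 [0.46537886 0.03541533 0.28494965] [0.4589443  0.02126798 0.27777596] [0.4713293  0.04567607 0.29332391]
s 311 rail x at y=.038 0.46517587 7.7957096 -0.07503419520814014 0.14100979451756168
```

View pics/c3.png

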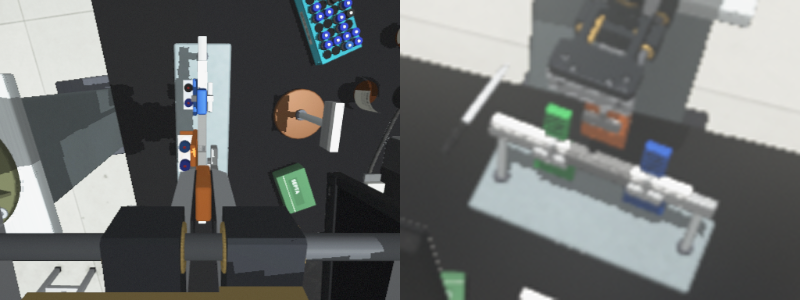

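The wrist view shows the tab between the fingers over the strip. The side view shows the orange carrier between green and blue, still above the rail. Small correction, then lower to about 1 cm above contact.

Emit:
{"method": "step_arm", "body": {
  "plan": [
    {"dx":0.042,"dy":-0.02,"dz":0,"rx":0,"ry":0,"rz":0,"claw":1},
    {"dx":0,"dy":0,"dz":0,"rx":0,"ry":0,"rz":0,"claw":1},
    {"dx":0,"dy":0,"dz":0.1,"rx":0,"ry":0,"rz":0,"claw":1},
    {"dx":0,"dy":0,"dz":0.15,"rx":0,"ry":0,"rz":0,"claw":1},
    {"dx":0,"dy":0,"dz":0.15,"rx":0,"ry":0,"rz":0,"claw":1},
    {"dx":0,"dy":0,"dz":0.1,"rx":0,"ry":0,"rz":0,"claw":1},
    {"dx":0,"dy":0,"dz":0,"rx":0,"ry":0,"rz":0,"claw":1},
    {"dx":0,"dy":0,"dz":0,"rx":0,"ry":0,"rz":0,"claw":1}
  ]
}}

```text
time_s: 9.0
ee_pos: [0.4638, 0.0381, 0.2147]
eef_rot: [3.141, -0.0, 1.44]
force: [-0.4, 0.3, -1.3]
grip_width: 0.0099
grip_force: 15.0
```

Emit:
{"method": "step_arm", "body": {
  "plan": [
    {"dx":0,"dy":0,"dz":0.1,"rx":0,"ry":0,"rz":0,"claw":1},
    {"dx":0,"dy":0,"dz":0.1,"rx":0,"ry":0,"rz":0,"claw":1},
    {"dx":0,"dy":0,"dz":0.1,"rx":0,"ry":0,"rz":0,"claw":1},
    {"dx":0,"dy":0,"dz":0.08,"rx":0,"ry":0,"rz":0,"claw":1},
    {"dx":0,"dy":0,"dz":0.05,"rx":0,"ry":0,"rz":0,"claw":1},
    {"dx":0,"dy":0,"dz":0,"rx":0,"ry":0,"rz":0,"claw":1},
    {"dx":0,"dy":0,"dz":0,"rx":0,"ry":0,"rz":0,"claw":1}
  ]
}}

```text
time_s: 9.7
ee_pos: [0.4638, 0.0381, 0.1716]
eef_rot: [3.141, -0.0, 1.44]
force: [-0.3, 0.4, -1.7]
grip_width: 0.0098
grip_force: 15.0
```

Emit:
{"method": "step_arm", "body": {
  "plan": [
    {"dx":0,"dy":0,"dz":0.02,"rx":0,"ry":0,"rz":0,"claw":1},
    {"dx":0,"dy":0,"dz":0.02,"rx":0,"ry":0,"rz":0,"claw":1},
    {"dx":0,"dy":0,"dz":0.015,"rx":0,"ry":0,"rz":0,"claw":1},
    {"dx":0,"dy":0,"dz":0,"rx":0,"ry":0,"rz":0,"claw":1},
    {"dx":0,"dy":0,"dz":0,"rx":0,"ry":0,"rz":0,"claw":1}
  ]
}}

```text
time_s: 10.2
ee_pos: [0.4637, 0.0381, 0.166]
eef_rot: [-3.142, -0.0, 1.44]
force: [0.1, -0.1, -1.3]
grip_width: 0.0096
grip_force: 15.0
```

Emit:
{"method": "step_arm", "body": {
  "plan": [
    {"dx":0,"dy":0,"dz":0.01,"rx":0,"ry":0,"rz":0,"claw":1},
    {"dx":0,"dy":0,"dz":0,"rx":0,"ry":0,"rz":0,"claw":1},
    {"dx":0,"dy":0,"dz":0,"rx":0,"ry":0,"rz":0,"claw":1}
  ]
}}

```text
time_s: 10.5
ee_pos: [0.4637, 0.0381, 0.1649]
eef_rot: [-3.142, -0.0, 1.44]
force: [-0.2, 0.3, -1.5]
grip_width: 0.0102
grip_force: 15.0
```

Emit:
{"method": "step_arm", "body": {
  "plan": [
    {"dx":0,"dy":0,"dz":0.005,"rx":0,"ry":0,"rz":0,"claw":1},
    {"dx":0,"dy":0,"dz":0,"rx":0,"ry":0,"rz":0,"claw":1},
    {"dx":0,"dy":0,"dz":0,"rx":0,"ry":0,"rz":0,"claw":1}
  ]
}}

```text
time_s: 10.8
ee_pos: [0.4637, 0.0381, 0.1645]
eef_rot: [3.142, -0.0, 1.44]
force: [-0.0, 0.3, -1.0]
grip_width: 0.01
grip_force: 15.0
```

Emit:
{"method": "step_arm", "body": {
  "plan": [
    {"dx":0,"dy":0,"dz":0.004,"rx":0,"ry":0,"rz":0,"claw":1},
    {"dx":0,"dy":0,"dz":0,"rx":0,"ry":0,"rz":0,"claw":1},
    {"dx":0,"dy":0,"dz":0,"rx":0,"ry":0,"rz":0,"claw":1}
  ]
}}

```text
time_s: 11.1
ee_pos: [0.4638, 0.0381, 0.1643]
eef_rot: [3.141, -0.0, 1.44]
force: [-2.9, 0.3, 5.7]
grip_width: 0.0098
grip_force: 15.0
```

Light contact (about 7 N) on the strip. Now sliding toward −y.

Emit:
{"method": "step_arm", "body": {
  "plan": [
    {"dx":-0.01,"dy":0,"dz":-0.001,"rx":0,"ry":0,"rz":0,"claw":1},
    {"dx":-0.01,"dy":0,"dz":0,"rx":0,"ry":0,"rz":0,"claw":1},
    {"dx":-0.01,"dy":0,"dz":0,"rx":0,"ry":0,"rz":0,"claw":1},
    {"dx":-0.01,"dy":0,"dz":0,"rx":0,"ry":0,"rz":0,"claw":1},
    {"dx":0,"dy":0,"dz":0,"rx":0,"ry":0,"rz":0,"claw":1}
  ]
}}

```text
time_s: 11.6
ee_pos: [0.4634, 0.0341, 0.1643]
eef_rot: [3.141, -0.0, 1.439]
force: [0.6, 3.6, 4.8]
grip_width: 0.0099
grip_force: 15.0
```

Emit:
{"method": "step_arm", "body": {
  "plan": [
    {"dx":-0.01,"dy":0,"dz":0,"rx":0,"ry":0,"rz":0,"claw":1},
    {"dx":-0.01,"dy":0,"dz":0,"rx":0,"ry":0,"rz":0,"claw":1},
    {"dx":-0.01,"dy":0,"dz":0,"rx":0,"ry":0,"rz":0,"claw":1},
    {"dx":0,"dy":0,"dz":0,"rx":0,"ry":0,"rz":0,"claw":1}
  ]
}}

```text
time_s: 12.0
ee_pos: [0.4629, 0.0311, 0.1643]
eef_rot: [3.141, -0.0, 1.439]
force: [0.6, 3.8, 5.4]
grip_width: 0.0096
grip_force: 15.0
```

Emit:
{"method": "step_arm", "body": {
  "plan": [
    {"dx":-0.01,"dy":0,"dz":0,"rx":0,"ry":0,"rz":0,"claw":1},
    {"dx":-0.01,"dy":0,"dz":0,"rx":0,"ry":0,"rz":0,"claw":1},
    {"dx":0,"dy":0,"dz":0,"rx":0,"ry":0,"rz":0,"claw":1}
  ]
}}

```text
time_s: 12.3
ee_pos: [0.4625, 0.029, 0.164]
eef_rot: [-3.141, 0.0, 1.439]
force: [0.7, 2.1, 4.1]
grip_width: 0.0103
grip_force: 15.0
```

Emit:
{"method": "step_arm", "body": {
  "plan": [
    {"dx":-0.005,"dy":0,"dz":0,"rx":0,"ry":0,"rz":0,"claw":1},
    {"dx":0,"dy":0,"dz":0,"rx":0,"ry":0,"rz":0,"claw":1},
    {"dx":0,"dy":0,"dz":0,"rx":0,"ry":0,"rz":0,"claw":1}
  ]
}}

```text
time_s: 12.6
ee_pos: [0.4622, 0.0284, 0.1637]
eef_rot: [-3.141, 0.001, 1.44]
force: [-0.0, -0.8, -1.7]
grip_width: 0.0101
grip_force: 15.0
```

Emit:
{"method": "step_arm", "body": {
  "plan": [
    {"dx":-0.005,"dy":0,"dz":0,"rx":0,"ry":0,"rz":0,"claw":1},
    {"dx":0,"dy":0,"dz":0,"rx":0,"ry":0,"rz":0,"claw":1},
    {"dx":0,"dy":0,"dz":0,"rx":0,"ry":0,"rz":0,"claw":1}
  ]
}}

```text
time_s: 12.9
ee_pos: [0.4623, 0.0282, 0.164]
eef_rot: [-3.141, 0.0, 1.439]
force: [-0.4, 0.2, -1.5]
grip_width: 0.01
grip_force: 15.0
```

The vertical force vanished at y≈0.028, so the bar is over the notch. Lowering gently.

Emit:
{"method": "step_arm", "body": {
  "plan": [
    {"dx":-0.002,"dy":0,"dz":0,"rx":0,"ry":0,"rz":0,"claw":1},
    {"dx":0,"dy":0,"dz":0.005,"rx":0,"ry":0,"rz":0,"claw":1},
    {"dx":0,"dy":0,"dz":0.005,"rx":0,"ry":0,"rz":0,"claw":1},
    {"dx":0,"dy":0,"dz":0,"rx":0,"ry":0,"rz":0,"claw":1},
    {"dx":0,"dy":0,"dz":0,"rx":0,"ry":0,"rz":0,"claw":1}
  ]
}}

```text
time_s: 13.4
ee_pos: [0.4624, 0.028, 0.1631]
eef_rot: [-3.142, 0.0, 1.44]
force: [0.2, 0.7, -1.4]
grip_width: 0.01
grip_force: 15.0
```

Emit:
{"method": "step_arm", "body": {
  "plan": [
    {"dx":0,"dy":0,"dz":0.01,"rx":0,"ry":0,"rz":0,"claw":1},
    {"dx":0,"dy":0,"dz":0.01,"rx":0,"ry":0,"rz":0,"claw":1},
    {"dx":0,"dy":0,"dz":0,"rx":0,"ry":0,"rz":0,"claw":1}
  ]
}}

```text
time_s: 13.7
ee_pos: [0.4623, 0.028, 0.161]
eef_rot: [-3.141, 0.0, 1.439]
force: [1.4, 0.1, -2.0]
grip_width: 0.0103
grip_force: 15.0
```

Emit:
{"method": "step_arm", "body": {
  "plan": [
    {"dx":0,"dy":0,"dz":0.01,"rx":0,"ry":0,"rz":0,"claw":1},
    {"dx":0,"dy":0,"dz":0.01,"rx":0,"ry":0,"rz":0,"claw":1},
    {"dx":0,"dy":0,"dz":0.01,"rx":0,"ry":0,"rz":0,"claw":1},
    {"dx":0,"dy":0,"dz":0,"rx":0,"ry":0,"rz":0,"claw":1},
    {"dx":0,"dy":0,"dz":0,"rx":0,"ry":0,"rz":0,"claw":1}
  ]
}}

```text
time_s: 14.2
ee_pos: [0.4623, 0.028, 0.1581]
eef_rot: [-3.141, -0.0, 1.439]
force: [-0.1, 1.6, -0.8]
grip_width: 0.0098
grip_force: 15.0
```

Emit:
{"method": "step_arm", "body": {
  "plan": [
    {"dx":0,"dy":0,"dz":0.008,"rx":0,"ry":0,"rz":0,"claw":1},
    {"dx":0,"dy":0,"dz":0.003,"rx":0,"ry":0,"rz":0,"claw":1},
    {"dx":0,"dy":0,"dz":0,"rx":0,"ry":0,"rz":0,"claw":1},
    {"dx":0,"dy":0,"dz":0,"rx":0,"ry":0,"rz":0,"claw":1}
  ]
}}

```text
time_s: 14.6
ee_pos: [0.4624, 0.028, 0.157]
eef_rot: [-3.142, -0.0, 1.44]
force: [0.3, 0.8, -1.4]
grip_width: 0.0102
grip_force: 15.0
```

Emit:
{"method": "step_arm", "body": {
  "plan": [
    {"dx":0,"dy":0,"dz":0.004,"rx":0,"ry":0,"rz":0,"claw":1},
    {"dx":0,"dy":0,"dz":0,"rx":0,"ry":0,"rz":0,"claw":1},
    {"dx":0,"dy":0,"dz":0,"rx":0,"ry":0,"rz":0,"claw":1}
  ]
}}

```text
time_s: 14.9
ee_pos: [0.4623, 0.028, 0.1566]
eef_rot: [-3.142, 0.0, 1.44]
force: [-1.3, 0.0, -1.3]
grip_width: 0.0099
grip_force: 15.0
```

Emit:
{"method": "step_arm", "body": {
  "plan": [
    {"dx":0,"dy":0,"dz":0.004,"rx":0,"ry":0,"rz":0,"claw":1},
    {"dx":0,"dy":0,"dz":0,"rx":0,"ry":0,"rz":0,"claw":1},
    {"dx":0,"dy":0,"dz":0,"rx":0,"ry":0,"rz":0,"claw":1}
  ]
}}

```text
time_s: 15.2
ee_pos: [0.4624, 0.028, 0.1564]
eef_rot: [3.141, 0.0, 1.44]
force: [-2.0, 0.0, 3.0]
grip_width: 0.0103
grip_force: 15.0
```

Seated: 7.9 mm below the strip contact with about 4 N. Releasing, then retreating.

Emit:
{"method": "step_arm", "body": {
  "plan": [
    {"dx":0,"dy":0,"dz":0,"rx":0,"ry":0,"rz":0,"claw":0.6},
    {"dx":0,"dy":0,"dz":0,"rx":0,"ry":0,"rz":0,"claw":0.6},
    {"dx":0,"dy":0,"dz":0,"rx":0,"ry":0,"rz":0,"claw":0.6},
    {"dx":0,"dy":0,"dz":0,"rx":0,"ry":0,"rz":0,"claw":0.6},
    {"dx":0,"dy":0,"dz":0,"rx":0,"ry":0,"rz":0,"claw":0.6},
    {"dx":0,"dy":0,"dz":0,"rx":0,"ry":0,"rz":0,"claw":0.6}
  ]
}}

```text
time_s: 15.8
ee_pos: [0.4624, 0.028, 0.1562]
eef_rot: [3.142, -0.0, 1.44]
force: [0.1, -0.1, -0.4]
grip_width: 0.0374
grip_force: 0.0
```

Emit:
{"method": "step_arm", "body": {
  "plan": [
    {"dx":0,"dy":0,"dz":-0.05,"rx":0,"ry":0,"rz":0,"claw":0.6},
    {"dx":0,"dy":0,"dz":-0.1,"rx":0,"ry":0,"rz":0,"claw":0.6},
    {"dx":0,"dy":0,"dz":-0.2,"rx":0,"ry":0,"rz":0,"claw":0.6},
    {"dx":0,"dy":0,"dz":-0.2,"rx":0,"ry":0,"rz":0,"claw":0.6},
    {"dx":0,"dy":0,"dz":-0.2,"rx":0,"ry":0,"rz":0,"claw":0.6},
    {"dx":0,"dy":0,"dz":-0.2,"rx":0,"ry":0,"rz":0,"claw":0.6},
    {"dx":0,"dy":0,"dz":-0.1,"rx":0,"ry":0,"rz":0,"claw":0.6},
    {"dx":0,"dy":0,"dz":0,"rx":0,"ry":0,"rz":0,"claw":0.6}
  ]
}}

```text
time_s: 16.6
ee_pos: [0.4628, 0.028, 0.2627]
eef_rot: [3.139, -0.0, 1.44]
force: [0.3, 0.8, 0.0]
grip_width: 0.0377
grip_force: 0.0
```

```bash
python3 w.py w4; python3 - <<'E'
from h import *
ims=[cv2.resize(np.load("w4.npz")["img"],(400,300))]
c=viewer.camera("scene"); ims.append(cv2.resize(c["img"][150:300,240:390],(300,300),interpolation=cv2.INTER_CUBIC))
P=cloud(c); hsv=cv2.cvtColor(c["img"],cv2.COLOR_RGB2HSV).astype(int); H,S,V=hsv[...,0],hsv[...,1],hsv[...,2]
for n,m in (("or",(H<14)&(S>150)&(V>120)),("gr",(H>45)&(H<80)&(S>120)),("bl",(H>105)&(H<130)&(S>120))):
    q=P[m&(abs(P[...,0]-.465)<.05)&(P[...,1]>-.1)&(P[...,1]<.17)&(P[...,2]>.142)&(P[...,2]<.2)]; print(n,len(q),np.median(q,0).round(3),q[:,2].max().round(4))
cv2.imwrite("pics/c4.png",np.hstack(ims)[...,::-1])
E
```

```text
or 265 ((461.6991882324219, 28.10405158996582), (22.77001190185547, 8.91286849975586), 82.73541259765625) [0.4618 0.0287 0.176 ]
gr 358 ((457.7782897949219, -14.21545696258545), (23.192920684814453, 10.05045223236084), 85.7596664428711) [ 0.4579 -0.0122  0.1837]
bl 441 ((558.5372924804688, -26.366485595703125), (21.601913452148438, 309.7792663574219), 37.531715393066406) [0.4706 0.0878 0.1839]
white 2256 ((550.7749633789062, 47.82719421386719), (233.50437927246094, 227.89907836914062), 5.113694667816162) [0.12253079 0.13008546 0.13996077]
or 105 [0.467 0.035 0.163] 0.1771
gr 147 [ 0.463 -0.008  0.165] 0.1855
bl 210 [0.476 0.093 0.166] 0.187
```

View pics/c4.png

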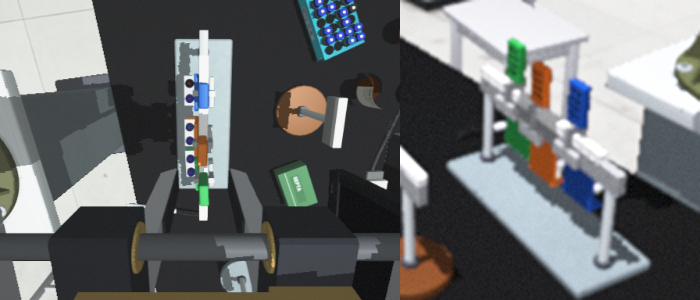

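The orange carrier hangs between green and blue with its tab top at z = 0.176, exactly 8 mm below the neighbours' 0.184. It is fully home, both neighbours are on the strip, and the gripper is clear.

```bash
python3 -c "
from station import hand_in
print(hand_in())"
```

```text
the job is handed in; nothing more can be done
None
```

The orange carrier is seated fully home in the notch and released, with both neighbours still hanging on the strip and the gripper clear; I handed the job in at about 17 s, with the highest press reading about 7 N on the rail.

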